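# Spray down both sides of a reagent bottle

### The arm

A 6-joint arm with a two-finger parallel gripper is mounted at the origin on the work surface. World frame = base frame: x ahead of the robot, y to its left, z up, the work surface at z = 0. Lengths are in m, angles in rad, forces in N, time in s.
With the tool pointing down it reaches from about 0.4 to 0.825 m from the base axis. Payload 7 kg.
Tool frame: the origin (TCP) lies midway between the tips of the shut fingers; the grasp point (between the pads) lies 19 mm behind it; z points along the fingers, y is the direction in which the jaws open and shut (so a half turn about z gives the same grasp; the last joint's range is limited). The gripper opens to 85 mm and grips with 20 to 120 N. Pads are 22 mm wide; open, the fingers measure 114 mm over their backs; the gripper's body (76 mm by 85 mm) begins 54 mm behind the grasp point. The pads swing forward as they close: fully open they stand 13 mm farther back than shut.
Start: joints at [1.497, 0.359, 0.012, 0, -1.224, -0.288], TCP at [0.239, 0.631, 0.231] pointing down, gripper open.
Joint ranges: [-3.07, 3.07], [-1.43, 2.12], [-1.02, 1.25], [-3.03, 1.67], [-3.05, -0], [-3.03, 3.03]. Speed limits (rad/s): [2.39, 2.39, 3.01, 3.14, 3.14, 3.14].

### API

Orientations are given as [roll, pitch, yaw] about the fixed x, y, z axes, in that order (R = Rz(yaw) Ry(pitch) Rx(roll)).
In Python, from workcell import env gives the robot as it stands. Calls block until the motion is done:
- env.move_pose(position, orientation): joint-space move of the TCP to a pose.
- env.move_straight(position, vel=0.15, rotation=None, stop_force=None): straight line of the TCP; rotation=None keeps the orientation; vel is the mean speed in m/s. With stop_force (N) it stops when the force on the tool has changed by that much, and returns True; else False.
- env.movej(angles): joint-space move.
- env.move_gripper(opening, f_grip=None): finger opening in m; f_grip is the grip in N (None keeps the last); returns when the fingers have stopped.
- env.dwell(seconds).
- env.solve_ik(position, orientation): joint angles nearest the present ones, or None.
- env.sense(): the state.
- env.camera(name): name is "side" or "top"; returns (picture, depth): 384x512x3 uint8, red, green, blue; 384x512 float32, m along the optical axis (not along the pixel's ray), 0 where there is no reading.
- env.camera_params(name): a dict with "fx", "fy", "cx", "cy" (pixels), "R" (3x3) and "t" (3): a world point X has camera coordinates R X + t. Camera axes: x right, y down, z forward; pixel columns grow to the right and rows downward; lengths in m; the calibration is good to about 2 mm. A picture is of the moment at which its call begins. camera_params takes no time and is no camera call.
A pose or a line that the arm cannot do raises env.Unreachable and nothing moves.
- env.finish_job(): hands the job in, once; it reports no verdict.
The state is a dict: "t": time; "joint_pos": joint angles; "qd": joint speeds; "tau": joint torques, N m; "eef_pos": TCP position; "tool_rot": TCP orientation; "ft_force": force on the tool from outside, world axes, zero at the start; "moment": the same for the moment, N m; "finger_gap": finger opening in m.
Only numpy, scipy, OpenCV 4.12 (cv2) and the standard library are available. Lean on these libraries where they do the work, as an engineer would, in place of code of your own. Each camera call takes 0.05 s, during which the arm holds its last target. There are 200 camera calls.

### The job

Disinfect the front and back of the square amber bottle with the clamped sprayer: as it stands, its label already faces the nozzle, so press the sprayer's cap fully down and let it come back up. Then turn the bottle half round, setting it down gently and upright on its pad with its back squarely to the nozzle, let go of it, and press the cap fully down and let it up again. Spray only while the bottle stands on the pad, and leave the other things on the bench where they are.

Things in the scene. Friction and masses are not known exactly. Their poses are not given: they have to be found in the camera images.
- station: Fixed steel spraying tray, 140 (x) x 320 (y) x 8 mm thick, screwed to the bench. Origin: centre of its underside, at bench level; z up. At its +y end (85 mm from the origin) a round white plastic spray bottle, 72 mm wide, is held upright by a dark clamp and post (post top 93 mm high); its small nozzle points along the tray's -y, to the rubber pad at the -y end. The tray's place and yaw vary.
- pad (a point): Centre of the upper face of the black rubber pad on the tray, 100 x 100 x 3 mm, 85 mm from the tray's origin along its -y, 11 mm above the bench. The amber bottle stands here. Axes as the tray's.
- cap_top (a point): Centre of the top of the sprayer's white cap, 187 mm above the bench when up, moving with the cap; the cap is an upright cylinder 32 mm in diameter and 24 mm high, rigidly guided, free above.
- nozzle_cap (a joint): How far the sprayer's cap is pressed straight down, in m: 0 = up, 0.008 = fully down against its stop. A spring pushes it back up: about 2 N at the top, 6 N fully down. It moves down when pushed from above with the closed fingers and rises when let go.
- bottle: Loose square amber reagent bottle, 76 x 76 mm, 165 mm high with its cap, about 0.3 to 0.55 kg. Origin: centre of its underside; z up, y towards its label. At the start it stands on the pad with its label (+y side) facing the nozzle, that is its y axis along the tray's y to within about 7 degrees and its centre within about 10 mm of the pad's centre. Its back is the plain -y side.
- bottle_cap (a point): On the axis of the amber bottle's round black screw cap, 150 mm above the bottle's underside. The cap is fixed tight to the bottle, 40 mm in diameter, from 130 to 165 mm above the underside, and can be gripped from above at any yaw; below it lie a 32 mm neck and the shoulder, 122 mm above the underside.
- label (a point): Centre of the amber bottle's front (+y) face, 38 mm from its axis and 55 mm above its underside, in the middle of a white paper label 60 x 70 mm; a small white seal on the shoulder edge, seen from above, marks the same side.
- vial_box: Bystander: white open box 130 x 130 x 45 mm full of capped vials (to 52 mm high), standing loose on the bench beside the tray, on its +x side. Origin: centre of its underside.
- beaker: Bystander: loose glass beaker, 70 mm across, 85 mm high, on the bench on the tray's -x side. Origin: centre of its underside.
- jar: Bystander: loose clear jar with white lid, 60 mm across, 80 mm high, on the bench off the tray's -y end. Origin: centre of its underside.
Things that resemble listed ones, but are neither listed nor needed, are in the scene too. There is more than one size of the bottle; the one meant has the size given above.

How it is judged:
By the outcome, as a careful person would: the job done as asked, in the order asked, and still so for the second after the job is handed in, with the robot touching nothing.
It also fails if it takes over 54 s, if anything falls off the work surface, if the arm or the gripper's body presses on something with over 40 N, if the wrist force passes 120 N, or if a joint passes its speed limit or range.

## Working session

There is one attempt and no reset: what is moved stays moved. The work goes in short steps, each a Python script; the robot and the scene stay as the last script left them, time stands still between calls to the robot, and variables do not carry over. Pictures are saved under pics/ and viewed, about 8 in all and at most 12, crops included, and the job is handed in when it is done.

```bash
ls; mkdir -p pics; cat > h.py <<'E'
import numpy as np, cv2
from workcell import env
def cast(P,u,v,z):
    R,t=np.array(P["R"]),np.array(P["t"]); c=-R.T@t
    d=R.T@np.array([(u-P["cx"])/P["fx"],(v-P["cy"])/P["fy"],1]); return c+d*(z-c[2])/d[2]
def cloud(P,D):
    R,t=np.array(P["R"]),np.array(P["t"]); v,u=np.mgrid[:D.shape[0],:D.shape[1]]
    X=np.stack([(u-P["cx"])/P["fx"]*D,(v-P["cy"])/P["fy"]*D,D],-1); return (X-t)@R
def proj(P,X):
    c=np.array(P["R"])@np.array(X)+np.array(P["t"]); return c[0]/c[2]*P["fx"]+P["cx"],c[1]/c[2]*P["fy"]+P["cy"]
E
python3 - <<'E'
from h import *
ims=[]
for n in("top","side"):
    I,D=env.camera(n); P=env.camera_params(n); np.savez(n+"0.npz",I=I,D=D,**P)
    cv2.imwrite(f"pics/{n}0.png",cv2.resize(I[:,:,::-1],(800,600)))
    print(n,-np.array(P["R"]).T@P["t"],P["fx"])
print(env.sense())
E
```

```text
pics
top [ 0.43372038 -0.06155954  0.9147101 ] 364.29840434139464
side [ 0.28587614 -0.94137719  0.79115992] 435.86301846169056
{'t': 0.1, 'joint_pos': array([ 1.49711593e+00,  3.59335761e-01,  1.11429206e-02, -2.70680094e-04,
       -1.22409552e+00, -2.88069124e-01]), 'qd': array([-0.00020045, -0.0006518 ,  0.00439257,  0.00192936,  0.00058416,
        0.00097917]), 'tau': array([-1.81662657e-03, -5.84765911e+01,  2.94107956e+01,  6.95465505e+00,
       -3.21487700e-03,  4.40982333e-06]), 'eef_pos': array([0.2387952 , 0.63089232, 0.23044764]), 'tool_rot': array([ 3.14008980e+00, -1.79939842e-04, -3.61841553e-01]), 'ft_force': array([-0.72356658,  0.50401447,  0.06015539]), 'moment': array([ 0.0503722 ,  0.02678464, -0.01981863]), 'finger_gap': 0.08484613078479332}
```

View pics/top0.png

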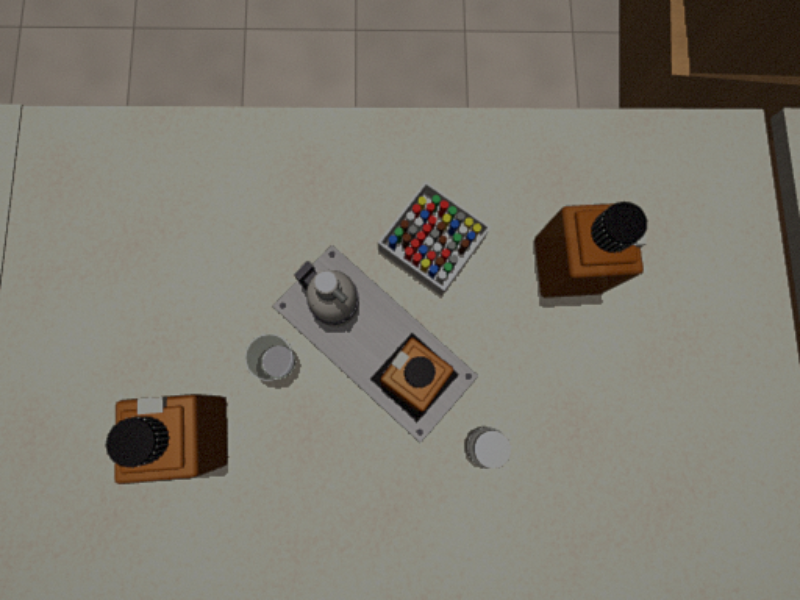

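View pics/side0.png

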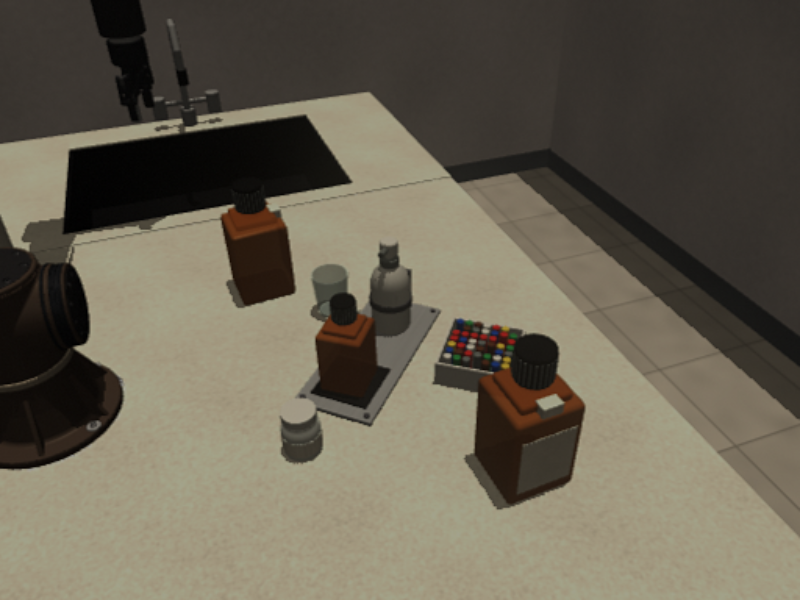

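The candidates for the amber bottle, in the 800x600 top view, are (415,372) on the tray's black pad, and (150,440) and (600,240), both clearly larger and off the tray. I choose the one on the pad. The sprayer cap is at (326,284), the beaker at (272,360) and the jar at (489,448). The seal is at (400,360), on the nozzle side.

```bash
python3 - <<'E'
from h import *
P=dict(np.load("top0.npz")); I,D=P["I"],P["D"]; X=cloud(P,D); s=.64
g=cv2.cvtColor(I,cv2.COLOR_RGB2GRAY); hsv=cv2.cvtColor(I,cv2.COLOR_RGB2HSV)
print("bench z",np.median(X[250:300,300:480,2]), "cap z",X[int(284*s)-1:int(284*s)+2,int(326*s)-1:int(326*s)+2,2].ravel().round(3),"bcap",X[int(372*s),int(420*s)])
sc=[]
for u,v in((332,255),(283,305),(468,377),(420,432)):
    u0,v0=int(u*s),int(v*s); w=g[v0-6:v0+7,u0-6:u0+7].astype(float); yy,xx=np.mgrid[v0-6:v0+7,u0-6:u0+7]
    d=np.hypot(yy-v0,xx-u0)<5; k=np.clip(np.median(w[d])-10-w,0,None)*d
    p=((k*xx).sum()/k.sum(),(k*yy).sum()/k.sum()); sc.append(cast(P,*p,.009)[:2]); print("screw",p,sc[-1].round(4))
a,b,c,d=sc; print("centre",np.mean(sc,0),"sides",[np.linalg.norm(x).round(4) for x in(a-b,c-d,a-c,b-d)])
y=(a+b-c-d); print("yaw tray deg",np.degrees(np.arctan2(-y[0],y[1])), np.degrees(np.arctan2(*(a+c-b-d)[::-1])))
def blob(m,z,name):
    cs,_=cv2.findContours(m.astype(np.uint8),0,1); c=max(cs,key=cv2.contourArea)
    w=np.array([cast(P,*q[0],z)[:2] for q in c],np.float32); r=cv2.minAreaRect(w); print(name,"rect",r,"circ",cv2.minEnclosingCircle(w)); return w
yy,xx=np.mgrid[:384,:512]
near=lambda u,v,r:np.hypot(xx-u*s,yy-v*s)<r*s
h=X[...,2]
blob(near(326,284,40)&(h>.175)&(h<.2),.187,"spraycap")
blob(near(420,372,25)&(h>.165)&(h<.19),.176,"bcap")
top=near(418,372,60)&(h>.115)
blob(top,.133,"shoulder")
seal=near(400,360,15)&(hsv[...,1]<110)&(hsv[...,2]>110); w=blob(seal,.135,"seal")
for n,u,v,r in(("jar",489,448,30),("beaker",272,360,40),("box",434,240,80)):
    m=near(u,v,r)&(h>.03); print(n,X[m][:,:2].min(0),X[m][:,:2].max(0),X[m][:,2].max())
cv2.imwrite("pics/crop.png",cv2.resize(I[140:300,150:340,::-1],None,fx=4,fy=3.75*16/15,interpolation=2)[:600])
E
```

```text
bench z -0.00043621362123054034 cap z [0.187 0.188 0.187 0.187 0.186 0.188 0.184 0.185 0.187] bcap [ 0.47572971 -0.11230861  0.17597155]
screw (np.float64(211.95407407407407), np.float64(162.42666666666668)) [0.6788 0.0163]
screw (np.float64(180.52414772727272), np.float64(195.14772727272728)) [0.5942 0.0942]
screw (np.float64(299.4627875507442), np.float64(240.52909336941812)) [ 0.4783 -0.2017]
screw (np.float64(268.15120711562895), np.float64(276.2007623888183)) [ 0.3932 -0.1224]
centre [ 0.53609871 -0.05339878] sides [np.float64(0.1149), np.float64(0.1163), np.float64(0.2962), np.float64(0.2955)]
yaw tray deg -42.73319597850663 -42.80125566871974
spraycap rect ((0.5859206318855286, 0.002080680802464485), (0.049905434250831604, 0.030278805643320084), 44.327980041503906) circ ((0.5863615274429321, 0.001564151607453823), 0.02549838460981846)
bcap rect ((0.47681576013565063, -0.11335442960262299), (0.03847111389040947, 0.03809526190161705), 89.40708923339844) circ ((0.47628116607666016, -0.11260922998189926), 0.020481083542108536)
shoulder rect ((0.475979208946228, -0.11211223155260086), (0.0744372084736824, 0.07448329031467438), 52.45558166503906) circ ((0.4765106737613678, -0.11223618686199188), 0.049495451152324677)
seal rect ((0.4948396682739258, -0.08976244181394577), (0.014352277852594852, 0.02308928221464157), 53.63001251220703) circ ((0.49450358748435974, -0.08990336954593658), 0.01229051686823368)
jar [ 0.34163646 -0.24744921] [ 0.43372038 -0.06155954] 0.914710096357787
beaker [ 0.43372038 -0.06155954] [0.53969364 0.1348691 ] 0.914710096357787
box [ 0.43372038 -0.23995523] [ 0.78934879 -0.06065181] 0.914710096357787
```

View pics/crop.png

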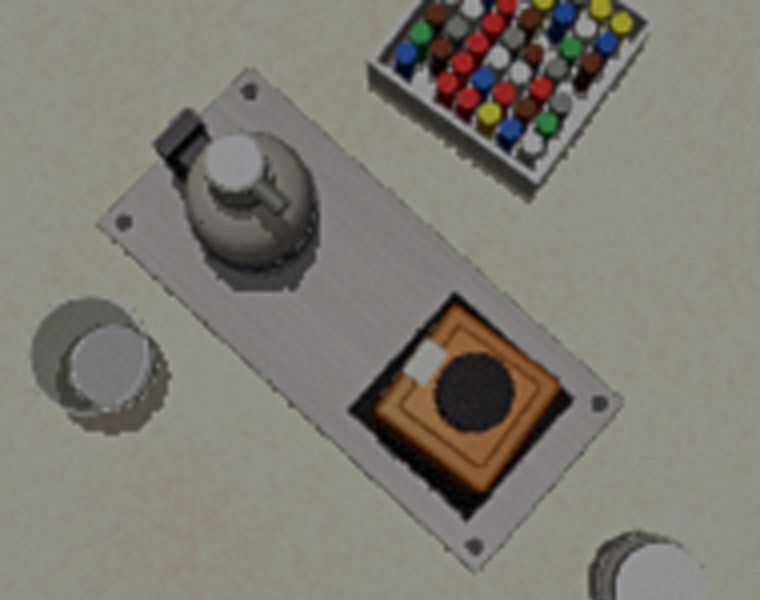

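The crop confirms the choice: the bottle stands on the pad with its seal towards the nozzle, and its shoulder measures 74.5 mm. The screws give tray centre (0.536,-0.053) and yaw -42.8°. From that the cap should be at (0.594,0.009), and the image measures (0.593,0.009). The bottle is at (0.4763,-0.1125) with yaw about -37.5°. Next is IK planning and the first press.

```bash
python3 - <<'E'
from h import *
P=dict(np.load("top0.npz")); X=cloud(P,P["D"]); m=(P["D"]>0)&(X[...,0]>.2)&(X[...,0]<.9)&(abs(X[...,1])<.6); print("tallest",X[m][:,2].max())
pi=np.pi
for yd in range(-180,180,30):
    q=env.solve_ik([.4765,-.1125,.144],[pi,0,np.radians(yd)]); q2=env.solve_ik([.593,.009,.18],[pi,0,np.radians(yd)])
    print(yd,None if q is None else q.round(2),None if q2 is None else q2.round(2))
E
```

```text
tallest 0.23516771146630988
-180 [ 0.17  0.13 -0.51 -0.   -0.93 -1.74] [ 0.34  0.26 -0.25 -0.   -1.06 -1.92]
-150 [ 0.17  0.13 -0.51 -0.   -0.93 -1.22] [ 0.34  0.26 -0.25 -0.   -1.06 -1.39]
-120 [ 0.17  0.13 -0.51  0.   -0.93 -0.69] [ 0.34  0.26 -0.25  0.   -1.06 -0.87]
-90 [ 0.17  0.13 -0.51  0.   -0.93 -0.17] [ 0.34  0.26 -0.25  0.   -1.06 -0.34]
-60 [ 0.17  0.13 -0.51  0.   -0.93  0.35] [ 0.34  0.26 -0.25  0.   -1.06  0.18]
-30 [ 0.17  0.13 -0.51  0.   -0.93  0.88] [ 0.34  0.26 -0.25  0.   -1.06  0.7 ]
0 [ 0.17  0.13 -0.51  0.   -0.93  1.4 ] [ 0.34  0.26 -0.25  0.   -1.06  1.23]
30 [ 0.17  0.13 -0.51  0.   -0.93  1.92] [ 0.34  0.26 -0.25  0.   -1.06  1.75]
60 [ 0.17  0.13 -0.51  0.   -0.93  2.45] [ 0.34  0.26 -0.25  0.   -1.06  2.27]
90 [ 0.17  0.13 -0.51  0.   -0.93  2.97] [ 0.34  0.26 -0.25  0.   -1.06  2.8 ]
120 [ 0.17  0.13 -0.51 -0.   -0.93 -2.79] [ 0.34  0.26 -0.25  0.   -1.06 -2.96]
150 [ 0.17  0.13 -0.51 -0.   -0.93 -2.27] [ 0.34  0.26 -0.25 -0.   -1.06 -2.44]
```

```bash
cat >> h.py <<'E'
pi=np.pi; CAP=np.array([.593,.009])
def ori(d): return [pi,0,np.radians(d)]
def press():
    env.move_straight([*CAP,.192],vel=.12)
    f0=env.sense()["ft_force"]
    hit=env.move_straight([*CAP,.174],vel=.025,stop_force=16)
    s=env.sense(); print("press",hit,s["eef_pos"].round(4),(s["ft_force"]-f0).round(1),s["t"])
    env.dwell(.4); s=env.sense(); print("held",s["eef_pos"].round(4),(s["ft_force"]-f0).round(1))
    env.move_straight([*CAP,.20],vel=.06); print("free",(env.sense()["ft_force"]-f0).round(1))
E
python3 - <<'E'
from h import *
env.move_gripper(0)
env.move_straight([.239,.631,.36],vel=.3)
env.move_pose([*CAP,.34],ori(-133)); print(env.sense()["t"])
env.move_straight([*CAP,.21],vel=.2); print(env.sense()["eef_pos"],env.sense()["finger_gap"])
press()
I,D=env.camera("side"); cv2.imwrite("pics/s1.png",cv2.resize(I[110:290,150:390,::-1],(800,600),interpolation=2)); print(env.sense()["t"])
E
```

```text
3.975
[0.59381785 0.00924689 0.2111532 ] 0.00010031802323153659
press True [0.5937 0.009  0.1792] [-2.1  1.1  6.1] 5.65
held [0.5938 0.009  0.1791] [-2.3  0.8  6.7]
free [0.  0.3 1. ]
6.6083
```

View pics/s1.png

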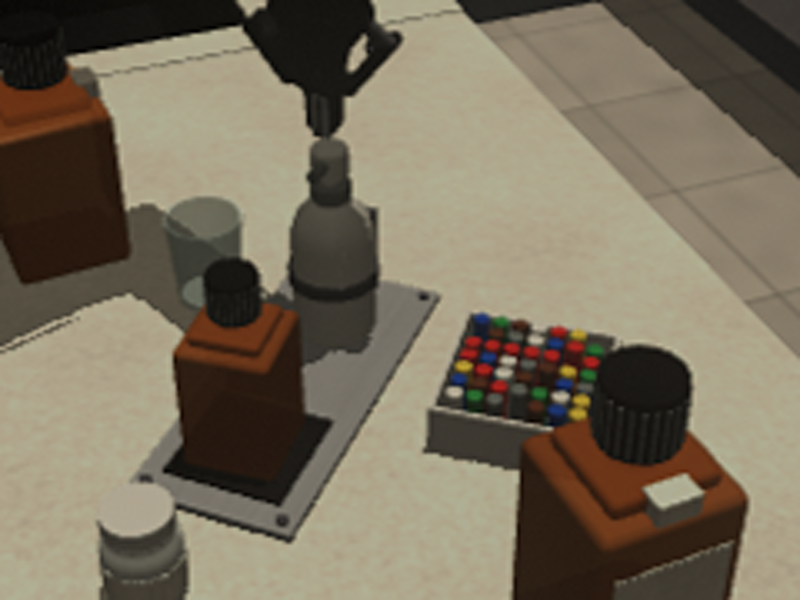

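The first press reached the stop: the TCP was 7.9 mm below the free height, the force limit tripped and the reading settled near 6 N. The picture shows the cap up again and everything in place. Now I grasp the bottle and turn it.

```bash
python3 - <<'E'
from h import *
B=[.4765,-.1126]; PAD=[.4784,-.1158]
env.move_straight([*CAP,.25],vel=.2)
env.move_gripper(.08)
env.move_pose([*B,.25],ori(-170))
env.move_straight([*B,.144],vel=.1)
f0=env.sense()["ft_force"]
env.move_gripper(.03,f_grip=50); s=env.sense(); print("gap",s["finger_gap"],s["eef_pos"].round(4),s["tool_rot"],(s["ft_force"]-f0).round(1),s["t"]); z0=s["eef_pos"][2]
env.move_straight([*B,.174],vel=.06); env.dwell(.2); s=env.sense(); print("lift",(s["ft_force"]-f0).round(2),s["finger_gap"])
q=env.sense()["joint_pos"].copy(); d=np.radians(174.7)
for k in(.5,1):
    qq=q.copy(); qq[5]+=d*k; env.movej(qq)
s=env.sense(); print(s["tool_rot"],s["eef_pos"].round(4),s["finger_gap"],s["t"])
env.move_straight([*PAD,.174],vel=.05,rotation=ori(4.7))
env.move_straight([*PAD,.150],vel=.05)
I,D=env.camera("side"); cv2.imwrite("pics/s2.png",cv2.resize(I[110:290,150:390,::-1],(800,600),interpolation=2))
print(z0,env.sense())
E
```

```text
gap 0.038664959832336504 [ 0.4769 -0.1128  0.1445] [-3.14116428e+00  9.35278821e-04 -2.96691994e+00] [-1.1 -3.5  4.8] 10.1167
lift [-0.55 -0.05 -5.41] 0.03864664623323453
[-3.14151962e+00  7.93029500e-04  8.06263948e-02] [ 0.4762 -0.1126  0.1736] 0.03886188408496278 13.7
0.14454362466828166 {'t': 14.6333, 'joint_pos': array([ 1.62809229e-01,  1.29909374e-01, -4.96844885e-01,  2.19719204e-04,
       -9.43828505e-01,  1.49004101e+00]), 'qd': array([-0.00088879, -0.00678201,  0.00313537, -0.00066552, -0.00166491,
       -0.00076782]), 'tau': array([-1.54397765e-02, -3.79980040e+01,  2.69992197e+01,  6.73840731e+00,
       -2.35033507e-02, -2.72259904e-04]), 'eef_pos': array([ 0.47862668, -0.11581696,  0.15015463]), 'tool_rot': array([ 3.14143250e+00, -2.27211829e-04,  8.21828218e-02]), 'ft_force': array([-0.14338495, -0.14342602, -6.61351558]), 'moment': array([ 0.00728601, -0.02811301,  0.00283368]), 'finger_gap': 0.03869321000168063}
```

View pics/s2.png

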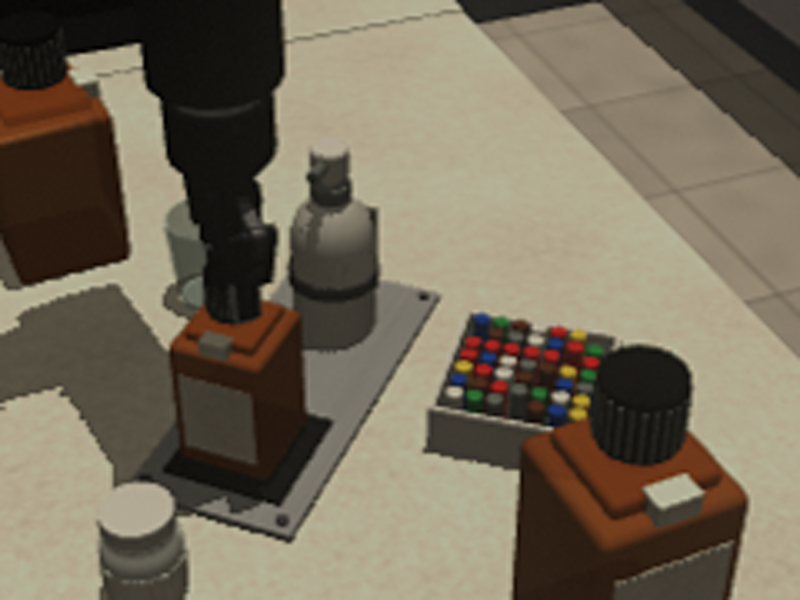

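The picture shows the bottle just above the pad, upright, with its label and seal away from the nozzle. Next I set it down, release it, back off and check from above.

```bash
python3 - <<'E'
from h import *
PAD=[.4784,-.1158]
print(env.move_straight([*PAD,.1435],vel=.015,stop_force=3.5)); s=env.sense(); print(s["eef_pos"].round(4),s["ft_force"].round(1))
env.move_gripper(.075); env.dwell(.2)
env.move_straight([*PAD,.25],vel=.12)
env.move_gripper(0)
env.move_pose([*CAP,.25],ori(47))
env.move_straight([*CAP,.21],vel=.1)
I,D=env.camera("top"); P=env.camera_params("top"); print(env.sense()["t"])
X=cloud(P,D); h=X[...,2]; hsv=cv2.cvtColor(I,cv2.COLOR_RGB2HSV)
near=np.hypot(X[...,0]-.478,X[...,1]+.116)<.065
def blob(m,z):
    c=max(cv2.findContours(m.astype(np.uint8),0,1)[0],key=cv2.contourArea)
    return cv2.minAreaRect(np.array([cast(P,*q[0],z)[:2] for q in c],np.float32))
print("shoulder",blob(near&(h>.115)&(h<.15),.133)); print("cap",blob(near&(h>.165)&(h<.19),.176))
print("seal",blob(near&(h>.12)&(h<.15)&(hsv[...,1]<110)&(hsv[...,2]>110),.135))
cv2.imwrite("pics/t3.png",cv2.resize(I[140:300,150:340,::-1],(712,600),interpolation=2))
E
```

```text
True
[ 0.4787 -0.1156  0.1446] [-1.3  1.8  6. ]
18.7417
shoulder ((0.47531798481941223, -0.11355123668909073), (0.07453813403844833, 0.07448677718639374), 47.48861312866211)
cap ((0.47602540254592896, -0.11418694257736206), (0.03939858824014664, 0.0393243208527565), 32.766658782958984)
seal ((0.45630016922950745, -0.13544023036956787), (0.014840438030660152, 0.02261539362370968), 43.703956604003906)
```

View pics/t3.png

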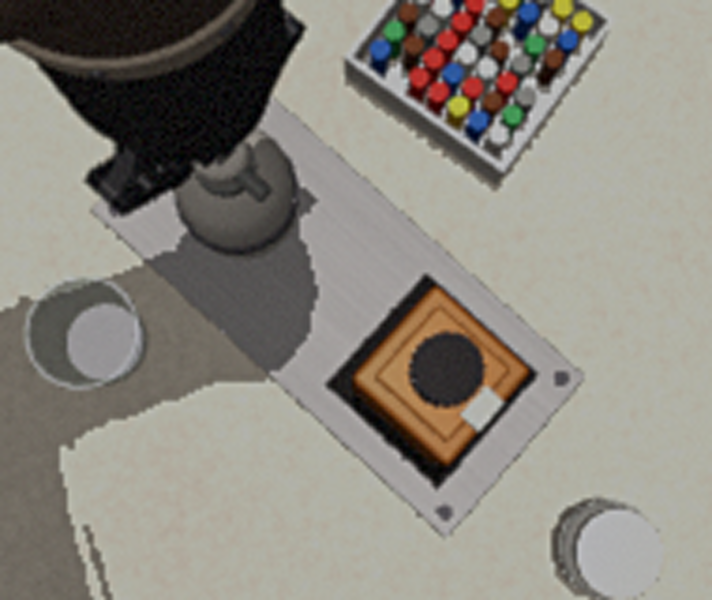

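The bottle is square to the tray within about 0.3° and 2–3 mm from the pad centre. The seal faces away from the nozzle and the gripper has let go. Now the second press.

```bash
python3 - <<'E'
from h import *
press()
env.move_straight([*CAP,.26],vel=.12); env.dwell(.3)
I,D=env.camera("side"); cv2.imwrite("pics/s4.png",cv2.resize(I[110:290,150:390,::-1],(800,600),interpolation=2)); print(env.sense()["t"])
E
```

```text
press True [0.5937 0.0091 0.1792] [-1.2  0.3  4.4] 19.6167
held [0.5937 0.009  0.1791] [-0.5  1.1  5.7]
free [ 0.4  0.3 -1.4]
21.525
```

View pics/s4.png

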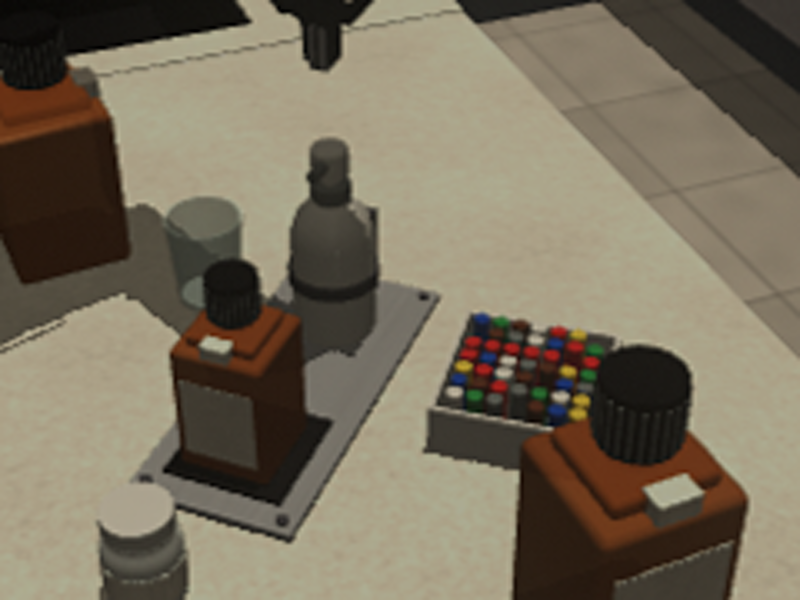

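The picture shows the cap up, the gripper clear, the bottle upright on the pad with its back to the nozzle, and the other things unmoved.

```bash
python3 -c "
from h import *
env.finish_job()"
```

```text
the job is handed in; nothing more can be done
```

I sprayed the front of the bottle, turned it half round on its pad, let go, sprayed the back and handed the job in at about 21.5 s.

- **Presses:** Both tripped the 16 N limit at TCP z = 0.179 m. That is 7.8–7.9 mm below the cap's 187 mm free height, the stop to within measuring error. The force while holding settled near 6 N, not 16 N, so full travel rests on the limit trip and the matching depths. After each press the side view showed the cap back up.
- **Bottle:** The top view showed it standing on the pad with its back square to the nozzle, within about 0.3°, and its centre 2–4 mm from the pad's centre. The seal was on the far side.
- **Other things:** In the last picture the gripper was clear of everything, and the box, beaker and jar looked unmoved. I checked those by eye only, because my position measurement of them at the start failed on missing depth readings.

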